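Bring the magnets home on a bead separation rack

TASK

The tubes in the magnetic separation rack are ready for bead capture, but two of them stand proud of the others. With the fingertips, press both down until they are fully home, level with the rest; only then (a tube that moves in the field smears its beads) slide the rack's lever to the right, past the half-way click to its far stop, so that the magnets are fully home. Pull nothing up, pick nothing up, leave the other things on the bench where they are, and finish clear of everything.

Things in the scene. Friction and masses are not known exactly. Their poses are not given: they have to be found in the camera images.
- rack: Magnetic separation rack, fixed: white deck between aluminium end plates, 106 (x) x 185 (y) mm, deck top 113 mm over the bench. Origin: middle of its underside; x away from the robot at yaw 0, y left along the tube row, z up. Tubes at x = -25, y = +60, +20, -20, -60 mm; lever slot along y at x = +30 mm, behind the tubes; grey magnet bar under the deck.
- lever_knob (a point): Centre of the black paddle of the magnet lever: 14 mm thick along the rack's y, 24 mm along its x, 30 mm high (119 to 149 mm over the bench). It stands up out of the slot in the deck and slides only along the rack's y. It starts at the left (+y) end. Axes as the rack's.
- lever (a joint): Travel of the lever (m) towards the rack's -y (right): 0 = magnets withdrawn, 0.030 = half-way click (first detent), 0.060 = far stop, magnets home. A sprung plunger holds it in each of these; pushing it out takes up to about 9 N. Once well past the middle between two of them (beyond 0.020, 0.050) it snaps on to the next; short of it (below 0.010, 0.040) it springs back when let go.
- tube_a_cap (a point): Centre of the top of the cap of one of the four capped 15 ml tubes (119 mm long, cap 20 mm across, 13 mm high), z up. 132 mm over the bench when the tube is home, higher by tube_a when it stands proud. Which place of the row it stands in varies.
- tube_a (a joint): Height of that tube above home (m): 0 = fully home, cap resting on the rubber grommet. tube_a and tube_b start 9 to 16 mm proud, tube_c and tube_d home. It moves only straight up and down; the grommet holds it where it is left and takes about 5 N to slide it.
- tube_b_cap (a point): Centre of the top of the cap of one of the four capped 15 ml tubes (119 mm long, cap 20 mm across, 13 mm high), z up. 132 mm over the bench when the tube is home, higher by tube_b when it stands proud. Which place of the row it stands in varies.
- tube_b (a joint): Height of that tube above home (m): 0 = fully home, cap resting on the rubber grommet. tube_a and tube_b start 9 to 16 mm proud, tube_c and tube_d home. It moves only straight up and down; the grommet holds it where it is left and takes about 5 N to slide it.
- tube_c_cap (a point): Centre of the top of the cap of one of the four capped 15 ml tubes (119 mm long, cap 20 mm across, 13 mm high), z up. 132 mm over the bench when the tube is home, higher by tube_c when it stands proud. Which place of the row it stands in varies.
- tube_c (a joint): Height of that tube above home (m): 0 = fully home, cap resting on the rubber grommet. tube_a and tube_b start 9 to 16 mm proud, tube_c and tube_d home. It moves only straight up and down; the grommet holds it where it is left and takes about 5 N to slide it.
- tube_d_cap (a point): Centre of the top of the cap of one of the four capped 15 ml tubes (119 mm long, cap 20 mm across, 13 mm high), z up. 132 mm over the bench when the tube is home, higher by tube_d when it stands proud. Which place of the row it stands in varies.
- tube_d (a joint): Height of that tube above home (m): 0 = fully home, cap resting on the rubber grommet. tube_a and tube_b start 9 to 16 mm proud, tube_c and tube_d home. It moves only straight up and down; the grommet holds it where it is left and takes about 5 N to slide it.
- tub: Open white tub, 96 mm across, 113 mm high, loose bystander; origin at the centre of its underside.
- small_bottle: Small capped glass bottle, 43 mm across, 86 mm high, loose bystander; origin at the centre of its underside.
- tip_box: Pipette tip box with clear lid, 89 x 118 x 77 mm, loose bystander; origin at the centre of its underside.
- lab_timer: Flat white timer, 64 x 66 x 19 mm, loose bystander; origin at the centre of its underside.
- microtube_a: Small conical microtube lying on the bench in front of the rack, 13 x 41 x 13 mm, loose bystander.
- microtube_b: Small conical microtube lying on the bench in front of the rack, 13 x 41 x 13 mm, loose bystander.

How it is judged:
On the way, in this order (a step that is already met when the one before it is completed fails the run):
1. all four tubes are pressed fully home while the lever is still short of the half-way click (value of joint each of tube_a, tube_b, tube_c, tube_d below 0.0025 m and value of joint lever below 0.013 m), for 0.2 s.
2. the lever is slid past the half-way click to its far stop, the tubes still home (value of joint each of tube_a, tube_b, tube_c, tube_d below 0.0025 m and value of joint lever above 0.057 m), for 0.2 s.
At the end, for the whole second after the job is handed in: All four tubes are within 2.5 mm of home, and the lever rests within 3 mm of its far stop (0.060) (all of step 2 and velocity of joint lever between -0.005 and 0.005 m/s); the robot touches nothing.
It fails at once if the lever leaves its start place while a tube still stands proud (value of joint lever above 0.015 m and value of joint any of tube_a, tube_b, tube_c, tube_d above 0.004 m).
It fails at once if a tube is pulled up (value of joint any of tube_a, tube_b above 0.02 m or value of joint any of tube_c, tube_d above 0.005 m).
It fails at once if a bystander (tub, small bottle, tip box, timer: 20 mm; microtubes: 30 mm) is pushed away or lifted (distance of any of tub, small_bottle, tip_box, lab_timer from where it was at the start of the episode above 0.02 m or distance of any of microtube_a, microtube_b from where it was at the start of the episode above 0.03 m).
It also fails if it takes over 48 s, if anything falls off the work surface, if the arm or the gripper's body presses on something with over 40 N, if the wrist force passes 120 N, or if a joint passes its speed limit or range.

ROBOT

A 7-joint arm with a two-finger parallel gripper is mounted at the origin on a cart in front of the work surface, level with it; the furniture and walls round the work are solid. World frame = base frame: x ahead of the robot, y to its left, z up, the work surface at z = 0. Lengths are in m, angles in rad, forces in N, time in s.
With the tool pointing down it reaches from about 0.425 to 0.925 m from the base axis. Payload 6.8 kg.
Tool frame: the origin (TCP) lies midway between the tips of the shut fingers; the grasp point (between the pads) lies 19 mm behind it (env.hold_point_z is the z of the grasp point in the tool frame, in m); z points along the fingers, y is the line along which they close (so a half turn about z gives the same grasp; the last joint's range is limited). The gripper opens to 88 mm and grips with 3 to 60 N. Pads are 20 mm wide; open, the fingers measure 115 mm over their backs; the gripper's body (75 mm by 178 mm) begins 61 mm behind the grasp point.
Start: joints at [-1.33, 0.477, 0.022, 1.555, -0.011, 1.109, -0.083], TCP at [0.231, 0.634, 0.223] pointing down, gripper open.
Joint ranges: [-2.96, 2.96], [-0.34, 2.1], [-1.41, 1.46], [0.24, 2.44], [-1.37, 4.51], [0.17, 1.92], [-2.96, 2.96]. Speed limits (rad/s): [2.39, 2.39, 3.14, 3.14, 3.14, 3.14, 3.14].

INTERFACE

Orientations are given as [roll, pitch, yaw] about the fixed x, y, z axes, in that order (R = Rz(yaw) Ry(pitch) Rx(roll)).
In Python, from cell import get_state, optics, env, models gives the robot as it stands. The module is installed in compiled form; this text tells all that it offers.
- The arm moves only by the tool move_arm, never from a script. Its argument "rows" is a list of rows, each an object of numbers: "x", "y", "z": the shift along the world's x, y, z in m; "ax", "ay", "az": the turn, a rotation vector about the world's x, y, z in rad; "gripper": the finger opening in m, from 0 to 0.0878. In form: [{"x": .., "y": .., "z": .., "ax": .., "ay": .., "az": .., "gripper": ..}, ...]. A call has 1 to 20 rows; each row shifts and turns the commanded pose from where the row before left it; what a row does not reach is not made up. A row lasts 1/8 s, in which the tool goes at most 62.5 mm and 10.7 degrees, less where a joint would pass 70% of its speed; a pose out of reach is approached as far as the arm can. A call is refused whole if a number of a shift passes 0.0625 or a number of a turn 0.188, either way. A call with a gripper value outside its range is refused whole. The fingers move at their own pace and stop on an object; "force" is the grip in N (left out, the last holds). Time passes only in rows, so rows that do not move let the fingers close. It gives the time, the measured TCP pose, the force, the opening and the grip force at its end, in the units of the state.
- get_state(): the state, without advancing time (a new reading comes with each control period).
- optics.read_camera(name): name is "scene" or "top"; returns the picture (420x560x3 uint8, red, green, blue); there is no depth.
- optics.get_calibration(name): a dict with "fx", "fy", "cx", "cy" (pixels), "k1" (the pictures are not rectified: a ray, as slopes to the right and down, at radius r is drawn at 1 + k1 r^2 times it, then the intrinsics apply), "view" (4x4, takes a point from world to camera coordinates). Camera axes: x right, y down, z forward; pixel columns grow to the right and rows downward; lengths in m; the calibration is good to about 2 mm. A picture is of the moment at which its call begins. get_calibration takes no time and is no camera call.
- env.sign_off(): hands the job in; it is judged then, once.
Trained networks look in the newest picture that a camera, given by its name, has taken for a name from the list of things; names that differ only in an ending like _2 or _b are one class to them, and where a whole thing is asked for, a point or a joint stands for the part that bears it (a point fixed in the world has none). Each returns a list of dicts, best first, with "p" (0 to 1); they miss things now and then, are a little off and sometimes report something else, mostly with a low value. They report only what shows in the picture. A call takes as long as a camera call.
- models.masks_of(camera, query): "pixels" (420x560 bool, what is visible of it) and "box" ([centre column, centre row, width, height] in pixels, round what is visible of it).
- models.tip_of(camera, query): "centre" ([column, row] in pixels: a listed point, or the origin of a listed thing).
The state is a dict: "time": time; "q": joint angles; "joint_velocities": joint speeds; "tau": joint torques, N m; "position": TCP position; "ee_rot": TCP orientation; "contact_force": force on the tool from outside, world axes, zero at the start; "torque": the same for the moment, N m; "gripper_width": opening from 0.0 (shut) to 1.0 (fully open); "grip_force": force on a finger pad.
Only numpy, scipy, OpenCV 4.12 (cv2) and the standard library are available. Lean on these libraries where they do the work, as an engineer would, in place of code of your own. Each camera call takes 0.05 s, during which the arm holds its last target. There are 200 camera calls.

## Working session

There is one attempt and no reset: what is moved stays moved. The work goes in short steps, Python scripts to look and compute and a tool call to move; the robot and the scene stay as the last step left them, time stands still between calls to the robot, and variables do not carry over. Pictures are saved under pics/ and viewed, at most 10 in all, crops included, and the job is handed in when it is done.

Besides the shell and the picture viewer there is one more tool, called as a command line: name --argument value ..., lists and objects as JSON in quotes. move_arm: Moves the arm, as the interface text tells. Its arguments: {"type":"object","properties":{"rows":{"type":"array"},"force":{"type":"number"}},"required":["rows"]}

```bash
mkdir -p pics; cat > h.py <<'E'
import numpy as np, cv2
from cell import get_state, optics, env, models
def ray(cam,px):
    c=optics.get_calibration(cam); d=np.array([(px[0]-c["cx"])/c["fx"],(px[1]-c["cy"])/c["fy"]])
    u=d.copy()
    for _ in range(20): u=d/(1+c["k1"]*(u@u))
    V=np.array(c["view"]); R=V[:3,:3]
    return -R.T@V[:3,3], R.T@np.array([u[0],u[1],1])
def atz(cam,px,z):
    o,d=ray(cam,px); return o+d*(z-o[2])/d[2]
def tri(p1,p2):
    (o1,d1),(o2,d2)=ray("scene",p1),ray("top",p2)
    A=np.stack([d1,-d2],1); s=np.linalg.lstsq(A,o2-o1,rcond=None)[0]
    a,b=o1+s[0]*d1,o2+s[1]*d2
    return (a+b)/2,np.linalg.norm(a-b)
def proj(cam,P):
    c=optics.get_calibration(cam);V=np.array(c["view"]);p=V[:3,:3]@P+V[:3,3];u=p[:2]/p[2];u=u*(1+c["k1"]*(u@u))
    return np.array([c["fx"]*u[0]+c["cx"],c["fy"]*u[1]+c["cy"]])
E
python3 - <<'E'
from h import *
np.set_printoptions(precision=4,suppress=True)
s=get_state();print(s["time"],s["position"],s["ee_rot"])
for c in("scene","top"):
    im=optics.read_camera(c);cv2.imwrite(f"pics/{c}0.png",cv2.resize(im[:,:,::-1],(800,600),interpolation=cv2.INTER_CUBIC))
    for q in("rack","lever_knob","tube_a_cap"):
        for r in models.tip_of(c,q):
            print(c,q,round(r["p"],2),np.array(r["centre"]),atz(c,r["centre"],{"rack":0,"lever_knob":.134}.get(q,.132)))
E
```

```text
0.0 [0.2305 0.6338 0.2217] [-3.1398  0.0001  2.7928]
scene rack 0.7 [218.7 246.3] [0.5438 0.2839 0.    ]
scene rack 0.3 [206.6 195.6] [0.8616 0.2064 0.    ]
scene lever_knob 0.7 [241.5 195. ] [0.5355 0.2212 0.134 ]
scene lever_knob 0.51 [206.8 196. ] [0.5665 0.3002 0.134 ]
scene lever_knob 0.18 [219.3 244.6] [0.327  0.3569 0.134 ]
scene tube_a_cap 0.72 [245.1 195.7] [0.5319 0.2131 0.132 ]
top rack 0.71 [227.3 188.8] [0.5549 0.2888 0.    ]
top tube_a_cap 0.57 [164.5 220.9] [0.4547 0.4484 0.132 ]
top tube_a_cap 0.52 [242.1 198.7] [0.5132 0.2387 0.132 ]
```

View pics/scene0.png

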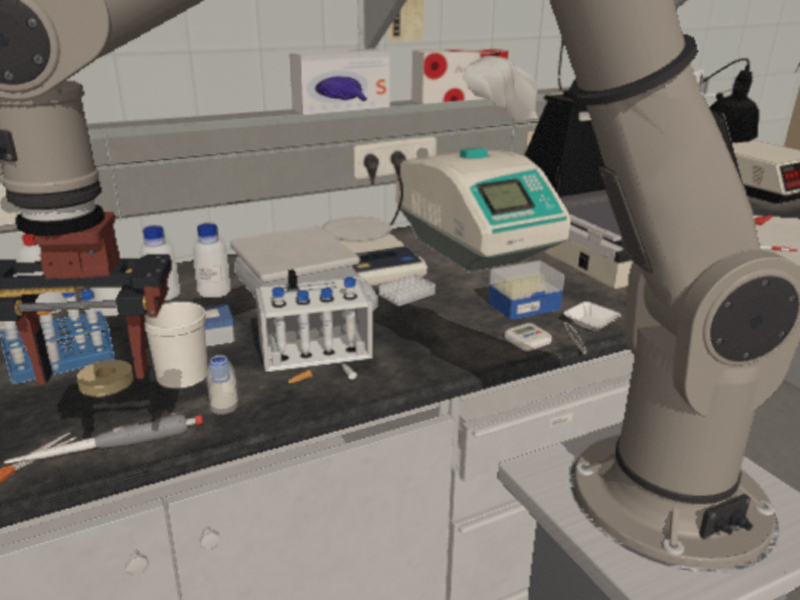

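View pics/top0.png

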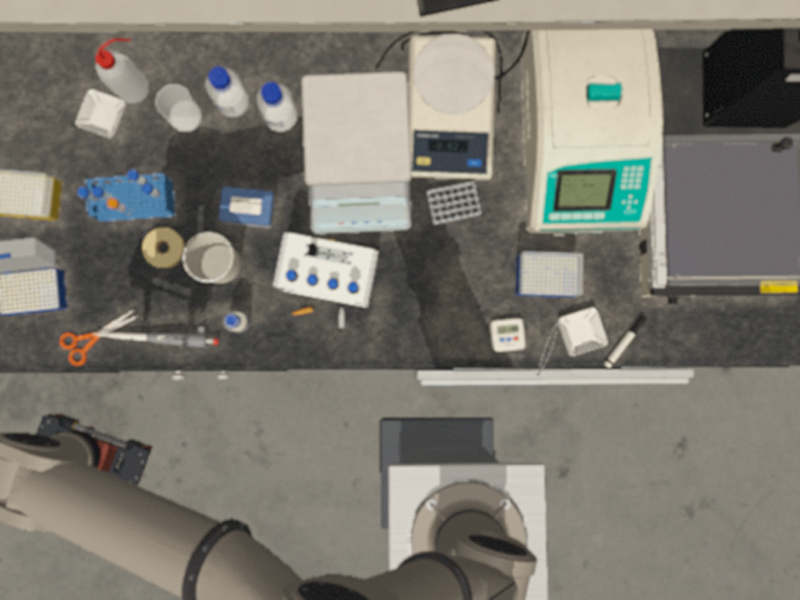

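The scene view shows the rack at about (315,320), with caps at (279..349, 286..297) and the black lever behind the leftmost tube. In the top view the caps run from (292,275) to (353,288), with the lever at (313,249). I'll look closer and measure.

```bash
python3 - <<'E'
from h import *
np.set_printoptions(precision=4,suppress=True)
a=optics.read_camera("scene")[170:270,165:275];b=optics.read_camera("top")[150:220,180:275]
cv2.imwrite("pics/c1.png",np.vstack([cv2.resize(a[:80,:,::-1],(770,560),interpolation=cv2.INTER_CUBIC)]))
cv2.imwrite("pics/c2.png",cv2.resize(b[:,:,::-1],(760,560),interpolation=cv2.INTER_CUBIC))
for c,roi in(("scene",(170,165)),("top",(150,180))):
    im=optics.read_camera(c);hsv=cv2.cvtColor(im,cv2.COLOR_RGB2HSV)
    m=cv2.inRange(hsv,(100,90,40),(130,255,255));n,l,st,ce=cv2.connectedComponentsWithStats(m)
    for i in range(1,n):
        if st[i,4]>8 and roi[1]<ce[i,0]<roi[1]+110 and roi[0]<ce[i,1]<roi[0]+70: print(c,ce[i],st[i],atz(c,ce[i],.132))
    for q in("rack","tube_a_cap","lever_knob"):
        for r in models.masks_of(c,q): print(c,q,round(r["p"],2),np.array(r["box"]),r["pixels"].sum())
E
```

```text
scene [244.5 197. ] [241 194   8   7  44] [0.5252 0.2176 0.132 ]
scene [194.2979 204.0638] [191 201   8   7  47] [0.5386 0.3411 0.132 ]
scene [228.0652 205.0652] [225 202   7   7  46] [0.4988 0.2711 0.132 ]
scene [211.451  206.9412] [208 204   8   7  51] [0.5058 0.3099 0.132 ]
scene rack 0.87 [220.2 224.3  85.1  68.4] 3632
scene rack 0.69 [210.5 227.9  10.   44.2] 288
scene tube_a_cap 0.63 [243.6 216.3  10.1  44.6] 240
scene tube_a_cap 0.61 [219.4 222.9  84.4  67.1] 3535
scene lever_knob 0.63 [205.7 197.9  10.2  16.3] 109
top [203.5    192.2941] [201 189   6   7  34] [0.5315 0.3433 0.132 ]
top [218.4062 195.3438] [216 192   6   7  32] [0.5228 0.3029 0.132 ]
top [232.5714 198.2286] [230 195   6   7  35] [0.5147 0.2646 0.132 ]
top [246.6471 200.8235] [244 198   6   7  34] [0.5073 0.2264 0.132 ]
top rack 0.9 [226.6 187.1  74.6  58.8] 2781
top tube_a_cap 0.63 [246.  201.2  11.6   7.2] 41
top lever_knob 0.6 [225.2 176.6  17.8   9.1] 119
```

View pics/c1.png

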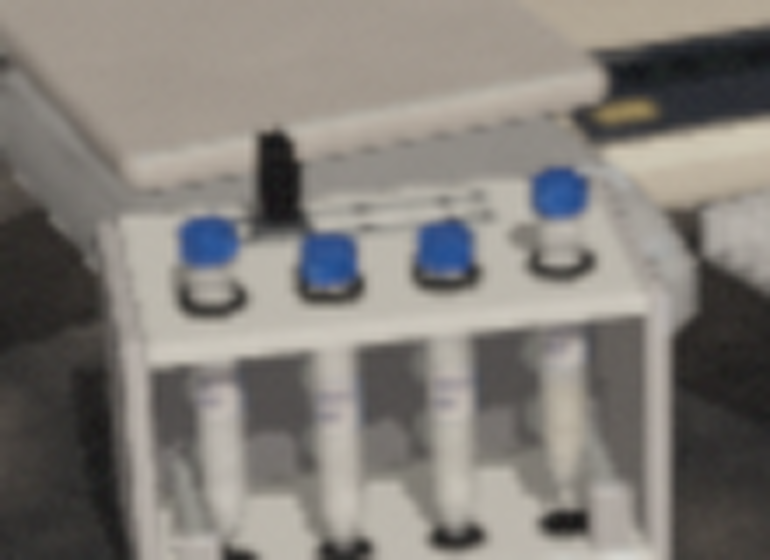

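View pics/c2.png

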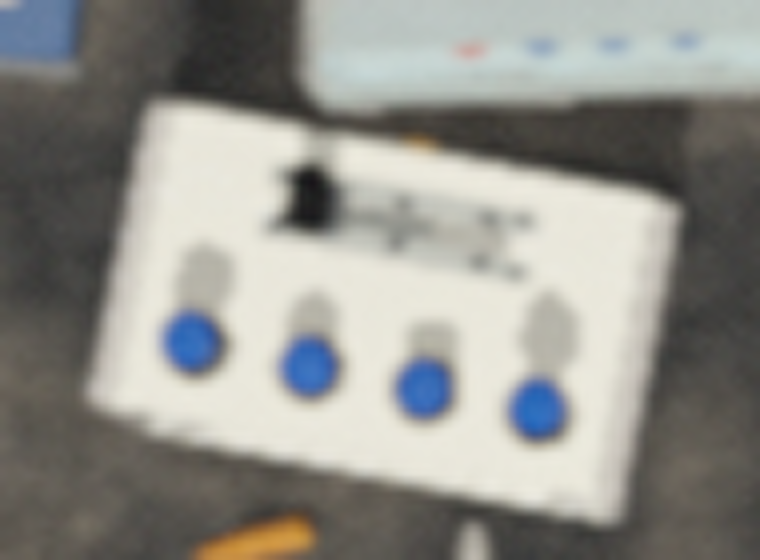

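Zoomed in, the two outer caps stand proud with tube wall visible under them: crop 1 at (210,242) and (560,192). The inner two sit on their grommets. The knob stands at the left end of its slot. I'll fit the rack pose now.

```bash
python3 - <<'E'
from h import *
from scipy.optimize import least_squares
np.set_printoptions(precision=4,suppress=True)
S=np.array([[194.3,204.06],[211.45,206.94],[228.07,205.07],[244.5,197.]]);T=np.array([[203.5,192.29],[218.41,195.34],[232.57,198.23],[246.65,200.82]])
Y=[.06,.02,-.02,-.06]
def w(p,x,y,z): c,s=np.cos(p[2]),np.sin(p[2]); return np.array([p[0]+c*x-s*y,p[1]+s*x+c*y,z])
def f(p):
    h=[p[3],0,0,p[4]];r=[]
    for i in range(4):
        # mean of visible blue: scene sees top+side, top sees mostly top
        r+=list(proj("scene",w(p,-.025,Y[i],.127+h[i]))-S[i])+list(proj("top",w(p,-.025,Y[i],.130+h[i]))-T[i])
    return r
r=least_squares(f,[.54,.28,-.2,.012,.012]);p=r.x;print(p,np.array(r.fun).reshape(4,4))
for y in Y: print(w(p,-.025,y,.132))
o,d=ray("top",(218.75,174.4));k=atz("top",(218.75,174.4),.140);c,s=np.cos(p[2]),np.sin(p[2])
v=k[:2]-p[:2];print("knob",k,"rack frame",c*v[0]+s*v[1],-s*v[0]+c*v[1])
k=atz("scene",(165+279/7,170+175/7),.136);v=k[:2]-p[:2];print("knob scene",k,c*v[0]+s*v[1],-s*v[0]+c*v[1])
print(get_state()["time"],tri(S[0],T[0]),tri(S[1],T[1]))
E
```

```text
[ 0.5426  0.2794 -0.2079  0.0087  0.0144] [[ 0.07    0.0197 -0.2862  0.0947]
 [ 0.0944 -1.194  -0.3652  0.2819]
 [ 0.1223 -0.9939 -0.0939  0.3031]
 [-0.0555 -0.0152  0.0506  0.1767]]
[0.5305 0.3432 0.132 ]
[0.5223 0.3041 0.132 ]
[0.514 0.265 0.132]
[0.5058 0.2258 0.132 ]
knob [0.5789 0.3011 0.14  ] rack frame 0.031051764509505184 0.028772611336311253
knob scene [0.57   0.3039 0.136 ] 0.021731244708552644 0.029669804815419504
0.9 (array([0.5312, 0.343 , 0.1355]), np.float64(0.00035263734729739705)) (array([0.5238, 0.3039, 0.1232]), np.float64(0.0002714149145420521))
```

move_arm --rows '[{"x": 0.02,"y": -0.0208,"az": 0.02,"gripper": 0},{"x": 0.03,"y": -0.03,"az": 0.02},{"x": 0.03,"y": -0.03,"az": 0.02},{"x": 0.03,"y": -0.03,"az": 0.02},{"x": 0.03,"y": -0.03,"az": 0.02},{"x": 0.03,"y": -0.03,"az": 0.02},{"x": 0.03,"y": -0.03,"az": 0.021},{"x": 0.03,"y": -0.03},{"x": 0.03,"y": -0.03},{"x": 0.03,"y": -0.02,"z": -0.01},{"x": 0.01,"y": -0.01,"z": -0.02},{"z": 0},{"z": 0}]' --force 20

```text
schema error: expected keys x, y, z, ax, ay, az, gripper
```

move_arm --rows '[{"x": 0.02,"y": -0.0208,"z": 0,"ax": 0,"ay": 0,"az": 0.02,"gripper": 0},{"x": 0.03,"y": -0.03,"z": 0,"ax": 0,"ay": 0,"az": 0.02,"gripper": 0},{"x": 0.03,"y": -0.03,"z": 0,"ax": 0,"ay": 0,"az": 0.02,"gripper": 0},{"x": 0.03,"y": -0.03,"z": 0,"ax": 0,"ay": 0,"az": 0.02,"gripper": 0},{"x": 0.03,"y": -0.03,"z": 0,"ax": 0,"ay": 0,"az": 0.02,"gripper": 0},{"x": 0.03,"y": -0.03,"z": 0,"ax": 0,"ay": 0,"az": 0.02,"gripper": 0},{"x": 0.03,"y": -0.03,"z": 0,"ax": 0,"ay": 0,"az": 0.021,"gripper": 0},{"x": 0.03,"y": -0.03,"z": 0,"ax": 0,"ay": 0,"az": 0,"gripper": 0},{"x": 0.03,"y": -0.03,"z": 0,"ax": 0,"ay": 0,"az": 0,"gripper": 0},{"x": 0.03,"y": -0.02,"z": -0.01,"ax": 0,"ay": 0,"az": 0,"gripper": 0},{"x": 0.01,"y": -0.01,"z": -0.02,"ax": 0,"ay": 0,"az": 0,"gripper": 0},{"x": 0,"y": 0,"z": 0,"ax": 0,"ay": 0,"az": 0,"gripper": 0},{"x": 0,"y": 0,"z": 0,"ax": 0,"ay": 0,"az": 0,"gripper": 0}]' --force 20

```text
time: 2.52
position: [0.5292, 0.3452, 0.1925]
ee_rot: [3.141, -0.001, 2.936]
contact_force: [-0.6, 0.0, 0.8]
gripper_width: 0.002
grip_force: 0.0
```

move_arm --rows '[{"x": 0.001,"y": -0.002,"z": -0.02,"ax": 0,"ay": 0,"az": 0,"gripper": 0},{"x": 0,"y": 0,"z": -0.02,"ax": 0,"ay": 0,"az": 0,"gripper": 0},{"x": 0,"y": 0,"z": -0.006,"ax": 0,"ay": 0,"az": 0,"gripper": 0},{"x": 0,"y": 0,"z": -0.004,"ax": 0,"ay": 0,"az": 0,"gripper": 0},{"x": 0,"y": 0,"z": -0.004,"ax": 0,"ay": 0,"az": 0,"gripper": 0},{"x": 0,"y": 0,"z": -0.003,"ax": 0,"ay": 0,"az": 0,"gripper": 0},{"x": 0,"y": 0,"z": 0,"ax": 0,"ay": 0,"az": 0,"gripper": 0}]'

```text
time: 3.4
position: [0.5316, 0.3426, 0.1365]
ee_rot: [3.14, 0.0, 2.934]
contact_force: [-2.0, 1.1, 3.0]
gripper_width: 0.009
grip_force: 1.7
```

move_arm --rows '[{"x": 0,"y": 0,"z": -0.002,"ax": 0,"ay": 0,"az": 0,"gripper": 0},{"x": 0,"y": 0,"z": -0.002,"ax": 0,"ay": 0,"az": 0,"gripper": 0},{"x": 0,"y": 0,"z": -0.001,"ax": 0,"ay": 0,"az": 0,"gripper": 0},{"x": 0,"y": 0,"z": 0,"ax": 0,"ay": 0,"az": 0,"gripper": 0}]'

```text
time: 3.9
position: [0.5318, 0.3426, 0.132]
ee_rot: [3.14, 0.0, 2.934]
contact_force: [-2.9, 0.6, 8.9]
gripper_width: 0.007
grip_force: 4.6
```

move_arm --rows '[{"x": 0,"y": 0,"z": -0.002,"ax": 0,"ay": 0,"az": 0,"gripper": 0},{"x": 0,"y": 0,"z": -0.001,"ax": 0,"ay": 0,"az": 0,"gripper": 0},{"x": 0,"y": 0,"z": 0,"ax": 0,"ay": 0,"az": 0,"gripper": 0}]'

```text
time: 4.28
position: [0.5323, 0.3429, 0.1317]
ee_rot: [3.138, 0.001, 2.934]
contact_force: [-8.6, -3.2, 26.0]
gripper_width: 0.009
grip_force: 13.0
```

move_arm --rows '[{"x": 0,"y": 0,"z": 0.02,"ax": 0,"ay": 0,"az": 0,"gripper": 0},{"x": 0,"y": 0,"z": 0.03,"ax": 0,"ay": 0,"az": 0,"gripper": 0},{"x": -0.005,"y": -0.0234,"z": 0,"ax": 0,"ay": 0,"az": 0,"gripper": 0},{"x": -0.006,"y": -0.03,"z": 0,"ax": 0,"ay": 0,"az": 0,"gripper": 0},{"x": -0.006,"y": -0.03,"z": 0,"ax": 0,"ay": 0,"az": 0,"gripper": 0},{"x": -0.005,"y": -0.024,"z": 0,"ax": 0,"ay": 0,"az": 0,"gripper": 0},{"x": -0.0025,"y": -0.01,"z": 0,"ax": 0,"ay": 0,"az": 0,"gripper": 0},{"x": 0,"y": 0,"z": 0,"ax": 0,"ay": 0,"az": 0,"gripper": 0},{"x": 0,"y": 0,"z": 0,"ax": 0,"ay": 0,"az": 0,"gripper": 0}]'

```text
time: 5.4
position: [0.5073, 0.2255, 0.1777]
ee_rot: [3.141, 0.0, 2.935]
contact_force: [-0.3, 0.4, 0.7]
gripper_width: 0.005
grip_force: 0.0
```

move_arm --rows '[{"x": -0.001,"y": 0,"z": -0.02,"ax": 0,"ay": 0,"az": 0,"gripper": 0},{"x": 0,"y": 0,"z": -0.008,"ax": 0,"ay": 0,"az": 0,"gripper": 0},{"x": 0,"y": 0,"z": -0.004,"ax": 0,"ay": 0,"az": 0,"gripper": 0},{"x": 0,"y": 0,"z": -0.004,"ax": 0,"ay": 0,"az": 0,"gripper": 0},{"x": 0,"y": 0,"z": -0.004,"ax": 0,"ay": 0,"az": 0,"gripper": 0},{"x": 0,"y": 0,"z": -0.004,"ax": 0,"ay": 0,"az": 0,"gripper": 0},{"x": 0,"y": 0,"z": -0.002,"ax": 0,"ay": 0,"az": 0,"gripper": 0},{"x": 0,"y": 0,"z": 0,"ax": 0,"ay": 0,"az": 0,"gripper": 0}]'

```text
time: 6.4
position: [0.506, 0.2249, 0.1321]
ee_rot: [3.141, -0.0, 2.934]
contact_force: [-3.4, 1.6, 3.4]
gripper_width: 0.007
grip_force: 2.0
```

move_arm --rows '[{"x": 0,"y": 0,"z": -0.002,"ax": 0,"ay": 0,"az": 0,"gripper": 0},{"x": 0,"y": 0,"z": -0.002,"ax": 0,"ay": 0,"az": 0,"gripper": 0},{"x": 0,"y": 0,"z": 0,"ax": 0,"ay": 0,"az": 0,"gripper": 0}]'

```text
time: 6.78
position: [0.5069, 0.2252, 0.1316]
ee_rot: [3.139, 0.001, 2.934]
contact_force: [-11.5, -3.0, 32.5]
gripper_width: 0.005
grip_force: 16.4
```

move_arm --rows '[{"x": 0,"y": 0,"z": 0.02,"ax": 0,"ay": 0,"az": 0,"gripper": 0},{"x": 0,"y": 0,"z": 0.035,"ax": 0,"ay": 0,"az": 0,"gripper": 0},{"x": 0.015,"y": 0.0204,"z": 0.01,"ax": 0,"ay": 0,"az": 0,"gripper": 0},{"x": 0.02,"y": 0.028,"z": 0,"ax": 0,"ay": 0,"az": 0,"gripper": 0},{"x": 0.02,"y": 0.028,"z": 0,"ax": 0,"ay": 0,"az": 0,"gripper": 0},{"x": 0.016,"y": 0.022,"z": 0,"ax": 0,"ay": 0,"az": 0,"gripper": 0},{"x": 0.008,"y": 0.01,"z": 0,"ax": 0,"ay": 0,"az": 0,"gripper": 0},{"x": 0,"y": 0,"z": 0,"ax": 0,"ay": 0,"az": 0,"gripper": 0},{"x": 0,"y": 0,"z": 0,"ax": 0,"ay": 0,"az": 0,"gripper": 0}]'

```text
time: 7.9
position: [0.585, 0.3313, 0.1926]
ee_rot: [-3.141, -0.0, 2.933]
contact_force: [-1.1, 0.6, -0.5]
gripper_width: 0.006
grip_force: 0.0
```

```bash
python3 - <<'E'
from h import *
a=optics.read_camera("scene")[170:250,165:275]
cv2.imwrite("pics/c3.png",cv2.resize(a[:,:,::-1],(770,560),interpolation=cv2.INTER_CUBIC))
print(get_state()["position"])
E
```

```text
[0.58499992 0.33128434 0.19274501]
```

View pics/c3.png

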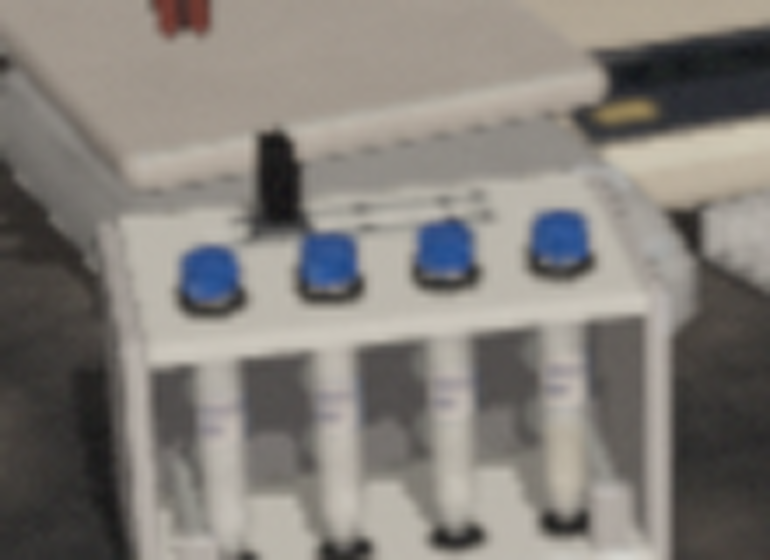

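All four caps are now level, at rows 265, 260, 245 and 235 of the crop with no tube wall showing. The knob is still at its left end. Next I lower beside it.

move_arm --rows '[{"x": 0,"y": 0.001,"z": -0.02,"ax": 0,"ay": 0,"az": 0,"gripper": 0},{"x": 0,"y": 0,"z": -0.02,"ax": 0,"ay": 0,"az": 0,"gripper": 0},{"x": 0,"y": 0,"z": -0.015,"ax": 0,"ay": 0,"az": 0,"gripper": 0},{"x": 0,"y": 0,"z": -0.008,"ax": 0,"ay": 0,"az": 0,"gripper": 0},{"x": 0,"y": 0,"z": 0,"ax": 0,"ay": 0,"az": 0,"gripper": 0},{"x": -0.001,"y": -0.005,"z": 0,"ax": 0,"ay": 0,"az": 0,"gripper": 0},{"x": -0.001,"y": -0.005,"z": 0,"ax": 0,"ay": 0,"az": 0,"gripper": 0},{"x": 0,"y": 0,"z": 0,"ax": 0,"ay": 0,"az": 0,"gripper": 0}]'

```text
time: 8.95
position: [0.5835, 0.3228, 0.1302]
ee_rot: [3.141, 0.001, 2.933]
contact_force: [0.2, 0.3, 0.5]
gripper_width: 0.001
grip_force: 0.0
```

move_arm --rows '[{"x": -0.0012,"y": -0.0059,"z": 0,"ax": 0,"ay": 0,"az": 0,"gripper": 0},{"x": -0.0012,"y": -0.0059,"z": 0,"ax": 0,"ay": 0,"az": 0,"gripper": 0},{"x": -0.0012,"y": -0.0059,"z": 0,"ax": 0,"ay": 0,"az": 0,"gripper": 0},{"x": -0.0012,"y": -0.0059,"z": 0,"ax": 0,"ay": 0,"az": 0,"gripper": 0},{"x": 0,"y": 0,"z": 0,"ax": 0,"ay": 0,"az": 0,"gripper": 0}]'

```text
time: 9.57
position: [0.5783, 0.2985, 0.1296]
ee_rot: [-3.14, -0.0, 2.933]
contact_force: [-0.6, 0.1, -1.0]
gripper_width: 0.005
grip_force: 0.0
```

move_arm --rows '[{"x": -0.0012,"y": -0.0059,"z": 0,"ax": 0,"ay": 0,"az": 0,"gripper": 0},{"x": -0.0012,"y": -0.0059,"z": 0,"ax": 0,"ay": 0,"az": 0,"gripper": 0},{"x": -0.0012,"y": -0.0059,"z": 0,"ax": 0,"ay": 0,"az": 0,"gripper": 0},{"x": -0.0012,"y": -0.0059,"z": 0,"ax": 0,"ay": 0,"az": 0,"gripper": 0},{"x": -0.0012,"y": -0.0059,"z": 0,"ax": 0,"ay": 0,"az": 0,"gripper": 0},{"x": -0.001,"y": -0.0049,"z": 0,"ax": 0,"ay": 0,"az": 0,"gripper": 0},{"x": 0,"y": 0,"z": 0,"ax": 0,"ay": 0,"az": 0,"gripper": 0}]'

```text
time: 10.45
position: [0.5714, 0.2643, 0.1297]
ee_rot: [-3.141, -0.0, 2.932]
contact_force: [0.5, -0.3, 0.1]
gripper_width: 0.007
grip_force: 0.0
```

move_arm --rows '[{"x": -0.0006,"y": -0.003,"z": 0,"ax": 0,"ay": 0,"az": 0,"gripper": 0},{"x": -0.0006,"y": -0.003,"z": 0,"ax": 0,"ay": 0,"az": 0,"gripper": 0},{"x": 0,"y": 0,"z": 0,"ax": 0,"ay": 0,"az": 0,"gripper": 0}]'

```text
time: 10.82
position: [0.5702, 0.2601, 0.1297]
ee_rot: [3.141, 0.0, 2.934]
contact_force: [0.9, 2.6, -0.7]
gripper_width: -0.001
grip_force: 0.9
```

```bash
python3 - <<'E'
from h import *
a=optics.read_camera("scene")[170:250,165:275]
cv2.imwrite("pics/c4.png",cv2.resize(a[:,:,::-1],(770,560),interpolation=cv2.INTER_CUBIC))
E
```

```text
(no output)
```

View pics/c4.png

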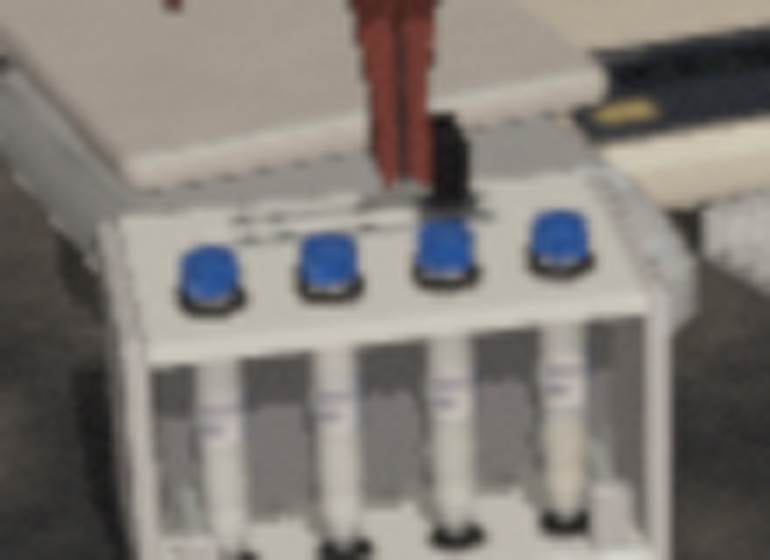

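The knob is at (452,165), near the right end, with the fingers just touching its left face. I'll push until it meets the firm stop.

move_arm --rows '[{"x": -0.0004,"y": -0.002,"z": 0,"ax": 0,"ay": 0,"az": 0,"gripper": 0},{"x": -0.0004,"y": -0.002,"z": 0,"ax": 0,"ay": 0,"az": 0,"gripper": 0},{"x": 0,"y": 0,"z": 0,"ax": 0,"ay": 0,"az": 0,"gripper": 0}]'

```text
time: 11.25
position: [0.5701, 0.2599, 0.1299]
ee_rot: [3.136, 0.002, 2.937]
contact_force: [4.5, 11.0, -6.2]
gripper_width: 0.009
grip_force: 5.4
```

move_arm --rows '[{"x": 0.001,"y": 0.006,"z": 0,"ax": 0,"ay": 0,"az": 0,"gripper": 0},{"x": 0.002,"y": 0.01,"z": 0,"ax": 0,"ay": 0,"az": 0,"gripper": 0},{"x": 0,"y": 0,"z": 0.03,"ax": 0,"ay": 0,"az": 0,"gripper": 0},{"x": 0,"y": 0,"z": 0.05,"ax": 0,"ay": 0,"az": 0,"gripper": 0},{"x": 0,"y": 0,"z": 0.05,"ax": 0,"ay": 0,"az": 0,"gripper": 0},{"x": 0,"y": 0.03,"z": 0.02,"ax": 0,"ay": 0,"az": 0,"gripper": 0},{"x": 0,"y": 0,"z": 0,"ax": 0,"ay": 0,"az": 0,"gripper": 0},{"x": 0,"y": 0,"z": 0,"ax": 0,"ay": 0,"az": 0,"gripper": 0}]'

```text
time: 12.25
position: [0.572, 0.3004, 0.2784]
ee_rot: [-3.139, -0.001, 2.933]
contact_force: [0.0, 0.1, -0.2]
gripper_width: 0.005
grip_force: 0.0
```

```bash
python3 - <<'E'
from h import *
a=optics.read_camera("scene")[170:250,165:275]
cv2.imwrite("pics/c5.png",cv2.resize(a[:,:,::-1],(770,560),interpolation=cv2.INTER_CUBIC))
yw=-.2079;c,s=np.cos(yw),np.sin(yw)
for y in(.03,0,-.03):
    P=np.array([.5426+c*.03-s*y,.2794+s*.03+c*y,.136]);q=proj("scene",P);print(y,(q-[165,170])*7)
E
```

```text
0.03 [275.12270364 165.964167  ]
0 [359.93716608 157.99065136]
-0.03 [443.72761446 150.10479094]
```

View pics/c5.png

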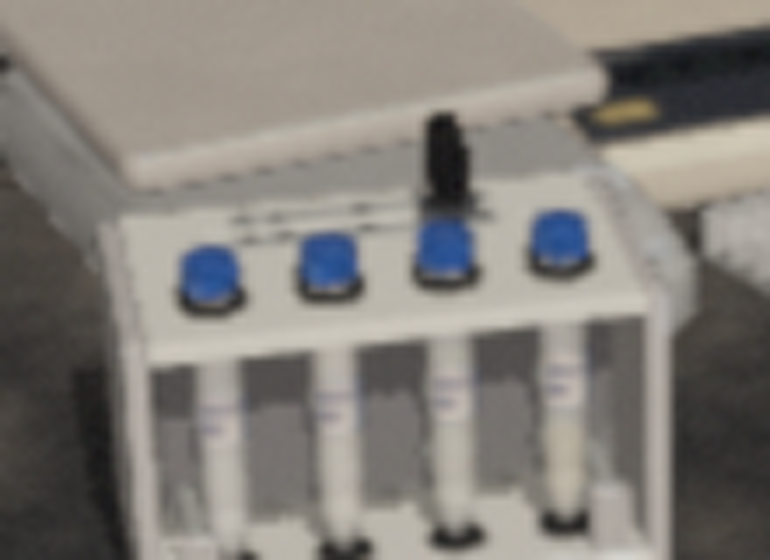

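The knob rests at (447,160), which matches the projected far stop at column 444. All the caps are level and the arm is clear.

```bash
python3 -c "
from cell import env
print(env.sign_off())"
```

```text
the job is handed in; nothing more can be done
None
```

I pressed both proud tubes (the two outer ones) fully home, then slid the lever to its far stop, and handed the job in with the arm clear; the sign-off returned no verdict.

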